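# Finish an isolator: fit its handle, switch it off, insert the barrier

### The job

Finish the isolator on the sloping mounting plate. Push the red handle fully home on the square shaft, its grip bar in line with the black stripe on the yellow rotor, and with it turn the switch clockwise (seen from above the plate) all the way to its OFF stop, where the stripe points at the two red marks. Then take the orange barrier from the blue holder, slide it fully down into the slot of the white terminal block, and let go; do not disturb the screwdriver, the jar or the contactor.

Things in the scene. Friction and masses are not known exactly. Their poses are not given: they have to be found in the camera images.
- handle: Rotary handle, about 120 g, at first standing on the table. Black hub 44 x 44 x 26; on it a red grip bar 76 long (x), 14 thick (y), from 26 to 58 above the underside. Origin: centre of the underside; z up, x along the bar. Blind square bore in the underside: 15.2 wide, 22 deep, sides parallel to x and y, mouth chamfered 2 mm. It has about 0.08 rad of play on the shaft each way.
- shaft_tip (a point): Centre of the end face of the square steel shaft, 14 x 14, standing 20 out of the face of the yellow rotor disc (68 diameter) and turning with it. z points out along the shaft, square to the plate, 30 degrees from vertical; x lies along the rotor's black stripe and two sides of the square. Fully home, the hub's underside lies on the rotor face, 20 below this point.
- rotor (a joint): Angle of the switch rotor (rad), positive anticlockwise seen from above the plate. 0: OFF stop, stripe pointing at the two red marks; 1.45: the other stop. It stays where left; turning takes about 0.1 N m. Because of the handle's play, turn the handle a little past OFF to bring the rotor to the stop.
- isolator: Grey isolator fixed on the sloping mounting plate, 84 x 84 x 40 tall; the rotor face is 6 above its top. Origin: centre of its underside, on the plate's surface; z square to the plate and along the shaft's axis, x up the slope. A cable duct 26 tall runs along the plate's upper edge, 92 up the slope from here.
- barrier: Orange insulating barrier, 50 g, at first standing in the blue holder: plate 50 wide (x), 4 thick (y), 58 tall, with a grip rib 40 x 12 (x, y) from 58 to 80 above the lower edge. Origin: centre of the lower edge; z up, x along its width. Both ways round are the same.
- kit: Blue holder fixed to the table, 74 (x) x 50 (y) x 30 tall. Origin: centre of the underside. A slot in its top, 51.5 x 5.5, 18 deep, holds the barrier's lower edge; x along the slot.
- slot_mouth (a point): Centre of the slot mouth in the top of the white terminal block on the sloping plate, 140 beside the shaft. Block 70 (x) x 44 (y), 40 tall above the plate, with rows of terminals 24 tall beside it. z points out of the slot, square to the plate; x along the slot, up the slope. Slot 52 (x) x 6 (y), 25 deep, 2 mm chamfer.
- screwdriver: Red-handled screwdriver, 160 long, lying on the table; a bystander. Origin on its length.
- jar: Closed glass jar with white lid, 52 diameter, 70 tall; a bystander. Origin: centre of the underside.
- contactor: Black contactor with white top, 45 x 55 x 58 tall, standing on the table; a bystander. Origin: centre of the underside.
Not all that is in view belongs to the job. What is meant by the barrier is not green, and is the larger of those in its own colour.

How it is judged (in metres and radians):
On the way, in this order (a step that is already met when the one before it is completed fails the run):
1. the handle is fully home on the shaft, bar in line with the stripe (x of handle in the frame of shaft_tip between -0.003 and 0.003 m and y of handle in the frame of shaft_tip between -0.003 and 0.003 m and z of handle in the frame of shaft_tip below -0.0175 m and angle between the z axis of handle and the z axis of shaft_tip, either way round below 0.1 rad and angle between the x axis of handle and the x axis of shaft_tip, either way round below 0.25 rad), for 0.1 s.
2. the switch is turned to the OFF stop with the handle on it (all of step 1 and value of joint rotor below 0.1 rad), for 0.2 s.
3. the barrier is fully down in the terminal block's slot (x of barrier in the frame of slot_mouth between -0.005 and 0.005 m and y of barrier in the frame of slot_mouth between -0.004 and 0.004 m and z of barrier in the frame of slot_mouth below -0.021 m and angle between the z axis of barrier and the z axis of slot_mouth, either way round below 0.15 rad), for 0.2 s.
At the end, for the whole second after the job is handed in: Handle home on the shaft (within 2.5 mm of the rotor face, 3 mm of centre, bar within 0.25 rad of the stripe), rotor within 0.1 rad of OFF, barrier at least 21 mm deep in the terminal block's slot and square within 0.15 rad, all released and at rest (all of step 2 and all of step 3 and linear speed of each of handle, barrier below 0.02 m/s); the robot touches nothing.
It fails at once if the screwdriver is moved more than 30 mm (distance of screwdriver from where it was at the start of the episode above 0.03 m).
It fails at once if the jar is moved more than 30 mm (distance of jar from where it was at the start of the episode above 0.03 m).
It fails at once if the contactor is moved more than 30 mm (distance of contactor from where it was at the start of the episode above 0.03 m).
It also fails if it takes over 67 s, if anything falls off the work surface, if the arm or the gripper's body presses on something with over 40 N, if the wrist force passes 120 N, or if a joint passes its speed limit or range.

### The arm

A 7-joint arm with a two-finger parallel gripper is mounted at the origin on the work surface. World frame = base frame: x ahead of the robot, y to its left, z up, the work surface at z = 0. Lengths are in mm, angles in degrees, forces in N, time in s.
With the tool pointing down it reaches from about 400 to 900 mm from the base axis. Payload 5.5 kg.
Tool frame: the origin (TCP) lies at the very end of the fingers, on their centre line; the grasp point (between the pads) lies 19 mm behind it; z points along the fingers, y is the line along which they close (so a half turn about z gives the same grasp; the last joint's range is limited). The gripper opens to 85 mm and grips with 20 to 120 N. Pads are 22 mm wide; open, the fingers measure 114 mm over their backs; the gripper's body (76 mm by 85 mm) begins 54 mm behind the grasp point. The pads swing forward as they close: fully open they stand 13 mm farther back than shut.
Start: joints at [15.08, 28.699, -24.465, 88.831, 12.651, 65.22, -12.049], TCP at [650, 0.037, 231.31] pointing down, gripper open.
Joint ranges: [-164.97, 164.97], [-17.58, 116.51], [-87.97, 89.64], [11.32, 138.91], [-80.73, 260.73], [10.89, 115.49], [-147.41, 147.41]. Speed limits (degrees/s): [147.25, 147.25, 180, 180, 180, 180, 180].

### API

Orientations are given as a 3x3 rotation matrix whose columns are the frame's x, y, z axes.
In Python, from rig import env, snapshot gives the robot as it stands.
- The arm moves only by the tool move_arm, never from a script. Its argument "targets" is text: rows parted by semicolons, each of 6 numbers parted by spaces: the shift along the tool's x, y, z in units of 30 mm (1.0 is 30 mm), then the turn, a rotation vector about the tool's x, y, z in degrees. A call has 1 to 20 rows; each row is the pose to reach, as a shift and turn from the pose commanded when the call began, along the tool's axes at that moment; what a row does not reach only later rows make up. A row lasts 1/10 s, in which the tool goes at most 50 mm and 8.59 degrees, less where a joint would pass 70% of its speed; a pose out of reach is approached as far as the arm can. A call with a gripper value outside its range is refused whole. "gripper" is the opening in per cent of the stroke, from 0 (shut) to 100 (fully open), set as the call begins (left out, the last holds). The fingers move at their own pace and stop on an object; "squeeze" is the grip in N (left out, the last holds). Time passes only in rows, so rows that repeat a pose let the fingers close. It gives the time, the measured TCP pose, the force, the opening and the grip force at its end, in the units of the state.
- env.observe(): the state, without advancing time (a new reading comes with each control period).
- snapshot(name): name is "scene" or "side" or "wrist"; returns a dict with "frame" (420x560x3 uint8, red, green, blue), "range_z" (420x560 float32, mm along the optical axis (not along the pixel's ray), 0 where there is no reading), "fx", "fy", "cx", "cy" (pixels), "R" (3x3) and "t" (3): a world point X has camera coordinates R X + t. Camera axes: x right, y down, z forward; pixel columns grow to the right and rows downward; lengths in mm; the calibration is good to about 2 mm. A picture is of the moment at which its call begins.
- env.job_done(): hands the job in; it is judged then, once.
The state is a dict: "t": time; "joint_positions": joint angles; "qvel": joint speeds; "joint_efforts": joint torques, N m; "position": TCP position; "tcp_rot": TCP orientation; "force": force on the tool from outside, world axes, zero at the start; "moment": the same for the moment, N m; "grip_width": opening from 0.0 (shut) to 1.0 (fully open); "grip_force": force on a finger pad.
Only numpy, scipy, OpenCV 4.12 (cv2) and the standard library are available. Lean on these libraries where they do the work, as an engineer would, in place of code of your own. Each camera call takes 0.05 s, during which the arm holds its last target. There are 200 camera calls.

## Working session

There is one attempt and no reset: what is moved stays moved. The work goes in short steps, Python scripts to look and compute and a tool call to move; the robot and the scene stay as the last step left them, time stands still between calls to the robot, and variables do not carry over. Pictures are saved under pics/ and viewed, at most 10 in all, crops included, and the job is handed in when it is done.

Besides the shell and the picture viewer there is one more tool, called after "Call:" as a command line: name --argument value ..., lists and objects as JSON in quotes. move_arm: Moves the arm, as the interface text tells. Its arguments: {"type":"object","properties":{"targets":{"type":"string"},"gripper":{"type":"number"},"squeeze":{"type":"number"}},"required":["targets"]}

```bash
ls; mkdir -p pics; cat > h.py <<'E'
import numpy as np,cv2,pickle
from rig import env,snapshot
def snap(n,f):
    s=snapshot(n); pickle.dump(s,open(f'pics/{f}.pkl','wb')); cv2.imwrite(f'pics/{f}.png',s['frame'][:,:,::-1]); return s
def load(f): return pickle.load(open(f'pics/{f}.pkl','rb'))
def cloud(s):
    z=s['range_z'].astype(float); v,u=np.indices(z.shape)
    c=np.stack([(u-s['cx'])/s['fx']*z,(v-s['cy'])/s['fy']*z,z],-1)
    return (c-np.array(s['t']))@np.array(s['R'])   # R^T(c-t)
def proj(s,X):
    c=np.array(s['R'])@np.asarray(X)+np.array(s['t']); return c[:2]/c[2]*[s['fx'],s['fy']]+[s['cx'],s['cy']]
E
python3 - <<'E'
from h import *
a=snap('scene','sc');b=snap('side','sd')
for s in(a,b):print(s['fx'],-np.array(s['R']).T@np.array(s['t']))
print(env.observe()['tcp_rot'])
cv2.imwrite('pics/both.png',np.vstack([cv2.resize(a['frame'],(400,300)),cv2.resize(b['frame'],(400,300))])[:,:,::-1])
E
```

```text
pics
412.6941768993768 [1067.44625132  124.80996406  721.21700033]
474.0088595012318 [ -21.81229155 -811.92390934  711.09664558]
[[-2.99420193e-05  9.99998477e-01 -1.74518824e-03]
 [ 9.99999997e-01  3.00631939e-05  6.94073415e-05]
 [ 6.94597017e-05 -1.74518615e-03 -9.99998475e-01]]
```

View pics/sc.png

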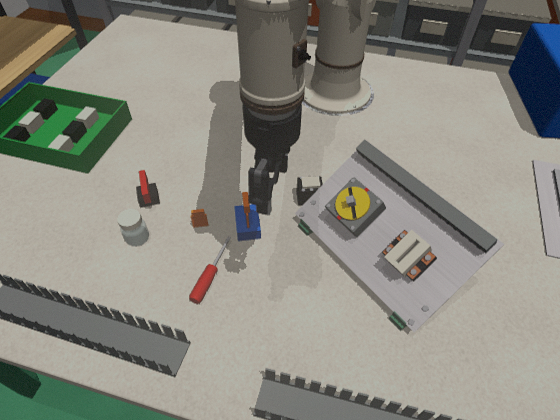

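View pics/sd.png

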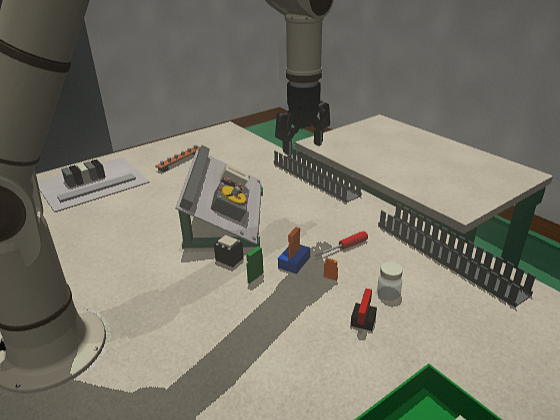

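Scene view: handle at (147,190), jar (132,225), screwdriver (205,280), rotor (352,203), and block slot about (408,253). Barrier candidates are the orange one in the blue holder at (247,212), a small loose orange one at (200,217), and a green one at (255,262) in the side view. The orange one in the holder fits the description. The contactor is at (229,250) in the side view.

```bash
python3 - <<'E'
from h import *
a=load('sc');b=load('sd')
def crop(s,x,y,w,h,W,H): return cv2.resize(s['frame'][y:y+h,x:x+w],(W,H),interpolation=cv2.INTER_CUBIC)
m=np.vstack([np.hstack([crop(a,300,150,160,120,400,300),crop(a,120,160,160,120,400,300)]),np.hstack([crop(b,200,180,160,120,400,300),crop(b,290,220,120,120,400,300)])])
cv2.imwrite('pics/m1.png',m[:,:,::-1])
for n,s in(('sc',a),('sd',b)):
    P=cloud(s).reshape(-1,3);hsv=cv2.cvtColor(s['frame'],cv2.COLOR_RGB2HSV).reshape(-1,3).astype(int)
    ok=(s['range_z'].reshape(-1)>0)&(P[:,0]>250)&(P[:,0]<950)&(abs(P[:,1])<450)&(P[:,2]<300)
    uv=np.indices(s['range_z'].shape)[::-1].reshape(2,-1).T
    def rep(l,mask):
        im=(mask&ok).reshape(s['range_z'].shape).astype(np.uint8)
        k,lab,st,_=cv2.connectedComponentsWithStats(im)
        for i in range(1,k):
            if st[i,4]>25:
                q=P[lab.reshape(-1)==i]; print(n,l,st[i],np.percentile(q,[2,50,98],axis=0).round(0).tolist())
    H,S,V=hsv.T
    rep('red',((H<5)|(H>175))&(S>150)&(V>70))
    rep('orange',(H>=5)&(H<14)&(S>150)&(V>70))
    rep('yellow',(H>22)&(H<34)&(S>150)&(V>90))
    rep('blue',(H>100)&(H<125)&(S>120)&(V>50))
    # plate
    r=(P[:,2]>20)&ok
    t=P[ok&(abs(P[:,2])<8)]; print('table z',np.median(t[:,2]))
E
```

```text
sc red [139 170   9  25 134] [[513.0, -350.0, 55.0], [544.0, -327.0, 57.0], [572.0, -307.0, 59.0]]
sc red [190 264  27  37 392] [[683.0, -128.0, 17.0], [722.0, -116.0, 23.0], [757.0, -106.0, 26.0]]
sc orange [242 192   7  18  83] [[537.0, -94.0, 83.0], [555.0, -84.0, 91.0], [572.0, -74.0, 93.0]]
sc orange [193 209  11   4  28] [[576.0, -191.0, 51.0], [582.0, -183.0, 53.0], [587.0, -171.0, 55.0]]
sc yellow [352 187  18  32 379] [[492.0, 121.0, 105.0], [518.0, 141.0, 119.0], [546.0, 156.0, 128.0]]
sc yellow [335 188  19  32 329] [[496.0, 94.0, 95.0], [528.0, 109.0, 103.0], [550.0, 130.0, 117.0]]
sc blue [235 204  26  29 458] [[518.0, -114.0, 27.0], [558.0, -83.0, 29.0], [590.0, -53.0, 32.0]]
table z -0.7322641088917975
sd red [340 232  28  13 154] [[681.0, -133.0, 2.0], [719.0, -124.0, 21.0], [755.0, -92.0, 27.0]]
sd red [358 289  14  25 172] [[508.0, -351.0, 54.0], [539.0, -331.0, 56.0], [572.0, -309.0, 58.0]]
sd red [358 314   7  10  46] [[505.0, -355.0, 29.0], [509.0, -350.0, 41.0], [513.0, -345.0, 51.0]]
sd orange [288 228  12  31  94] [[529.0, -98.0, 30.0], [537.0, -91.0, 87.0], [571.0, -76.0, 92.0]]
sd orange [324 258  14  22 228] [[572.0, -200.0, 1.0], [579.0, -186.0, 26.0], [587.0, -171.0, 53.0]]
sd yellow [222 185  12  12  85] [[487.0, 120.0, 80.0], [509.0, 140.0, 120.0], [565.0, 219.0, 127.0]]
sd yellow [226 193  20  10 110] [[491.0, 94.0, 94.0], [519.0, 109.0, 104.0], [551.0, 132.0, 118.0]]
sd blue [278 245  32  23 215] [[509.0, -114.0, 6.0], [541.0, -91.0, 28.0], [591.0, -62.0, 31.0]]
table z -1.80233829063105
```

View pics/m1.png

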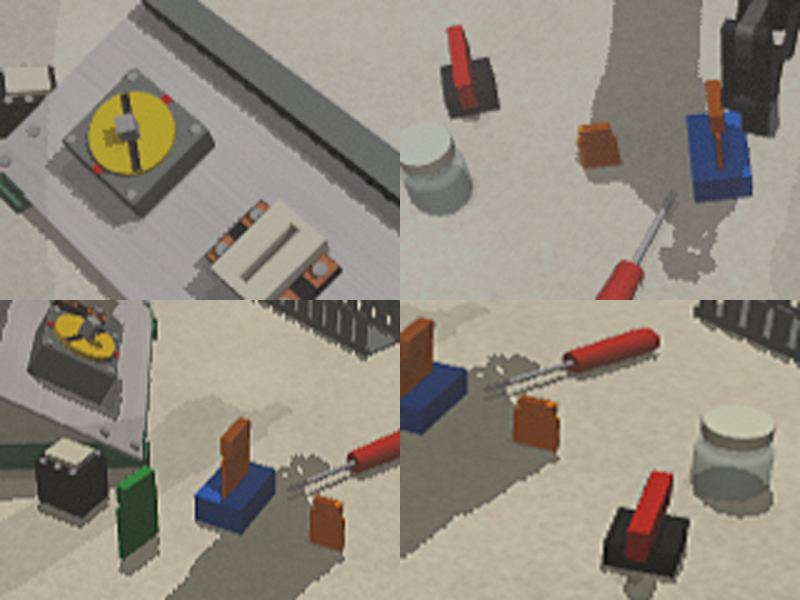

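The crops show the handle upright with its bar roughly along world x. The barrier stands in the blue holder and is clearly larger than the loose orange piece. The stripe is about 55° anticlockwise of the line through the red marks. Next I measure.

```bash
cat >> h.py <<'E'
def hsv(s): return cv2.cvtColor(s['frame'],cv2.COLOR_RGB2HSV).astype(int)
def plane(Q,it=300,tol=3):
    rng=np.random.default_rng(0);best=None
    for _ in range(it):
        p=Q[rng.choice(len(Q),3,False)];n=np.cross(p[1]-p[0],p[2]-p[0])
        if np.linalg.norm(n)<1e-6: continue
        n/=np.linalg.norm(n);m=abs((Q-p[0])@n)<tol
        if best is None or m.sum()>best.sum():best=m
    c=Q[best].mean(0);n=np.linalg.svd(Q[best]-c,full_matrices=False)[2][2];n*=np.sign(n[2]);return c,n,best
E
cat > meas.py <<'E'
from h import *
for n,box in(('sc',(295,140,500,330)),('sd',(178,145,262,245))):
    s=load(n);P=cloud(s);x0,y0,x1,y1=box;hv=hsv(s)
    Q=P[y0:y1,x0:x1].reshape(-1,3);ok=(s['range_z'][y0:y1,x0:x1].reshape(-1)>0)&(Q[:,2]>15)&(Q[:,2]<250)&(Q[:,0]>300)&(Q[:,0]<900)
    c,N,b=plane(Q[ok]);up=np.array([0,0,1.])-N*N[2];up/=np.linalg.norm(up);lat=np.cross(N,up)
    print(n,'normal',N.round(3),'tilt',np.degrees(np.arccos(N[2])).round(2),'az up',np.degrees(np.arctan2(up[1],up[0])).round(2),'inl',b.sum())
    F=np.stack([up,lat,N],1)
    H,S,V=hv[...,0],hv[...,1],hv[...,2]
    L=(P-c)@F
    m=(H>22)&(H<34)&(S>150)&(V>90)&(s['range_z']>0);m[:y0]=0;m[y1:]=0;m[:,:x0]=0;m[:,x1:]=0
    m&=(abs(L[...,2]-46)<8)
    q=L[m];hull=cv2.convexHull(q[:,:2].astype(np.float32)).reshape(-1,2)
    (cx,cy),r=cv2.minEnclosingCircle(hull);A=np.c_[2*hull,np.ones(len(hull))];sol=np.linalg.lstsq(A,(hull**2).sum(1),rcond=None)[0]
    print(' rotor h',np.median(q[:,2]),'enc',cx,cy,r,'fit',sol[:2],np.sqrt(sol[2]+sol[0]**2+sol[1]**2))
    ctr=c+F@[sol[0],sol[1],np.median(q[:,2])];print(' rotor face ctr world',ctr.round(1))
    D=L-[sol[0],sol[1],0]
    rr=np.hypot(D[...,0],D[...,1])
    k=(V<75)&(rr<33)&(rr>13)&(abs(D[...,2]-46)<8)&(s['range_z']>0)
    d=D[k][:,:2];w=np.linalg.eigh(d.T@d)[1][:,1];print(' stripe ang wrt up',np.degrees(np.arctan2(w[1],w[0])).round(1),k.sum())
    k=((H<6)|(H>174))&(S>140)&(rr<60)&(rr>35)&(s['range_z']>0)&(abs(D[...,2]-43)<12)
    if k.sum()>3: d=D[k][:,:2];w=np.linalg.eigh(d.T@d)[1][:,1];print(' marks ang',np.degrees(np.arctan2(w[1],w[0])).round(1),k.sum())
    k=(abs(L[...,2]-40)<4)&(abs(abs(D[...,1])-140)<30)&(abs(D[...,0])<60)&(S<60)&(V>110)&(s['range_z']>0)
    if k.sum()>20:
        d=D[k];rc=cv2.minAreaRect(d[:,:2].astype(np.float32));print(' block rel',rc,np.median(d[:,2]),k.sum(),'world',(ctr+F@[*rc[0],np.median(d[:,2])-np.median(q[:,2])]).round(1))
    # handle bar / barrier top
    def obj(l,col,ctr0,rad,zlo,zhi):
        kk=col&(np.hypot(P[...,0]-ctr0[0],P[...,1]-ctr0[1])<rad)&(P[...,2]>zlo)&(P[...,2]<zhi)&(s['range_z']>0)
        p=P[kk];rc=cv2.minAreaRect(p[:,:2].astype(np.float32));w=np.linalg.eigh(np.cov(p[:,:2].T))[1][:,1]
        print(' ',l,kk.sum(),'mean',p.mean(0).round(1),'rect',np.round(rc[0],1),np.round(rc[1],1),round(rc[2],1),'pca',np.degrees(np.arctan2(w[1],w[0])).round(1))
    obj('bar',((H<5)|(H>175))&(S>150),(543,-329),50,51,65)
    obj('rib',(H>=4)&(H<14)&(S>150),(553,-84),45,86,99)
    obj('kit',(H>100)&(H<125)&(S>120),(553,-84),60,24,37)
    obj('jar',(S<60),(600,-350),60,60,85)
    obj('contactor',(S<60)&(V>100),(470,0),120,45,70)
E
python3 meas.py; python3 -c "
from h import *
s=load('sc');P=cloud(s);print(P[213,131],P[224,131],P[253,408], P[183,303]);s=load('sd');P=cloud(s);print(P[240,229],P[268,390])"
```

```text
sc normal [ 0.401 -0.301  0.866] tilt 30.05 az up 143.12 inl 12519
 rotor h 45.83287049213805 enc 1.5259406566619873 95.81794738769531 34.35441589355469 fit [ 1.45696881 96.02996451] 33.781385090254965
 rotor face ctr world [520.9 125.2 111.6]
 stripe ang wrt up 54.2 44
 marks ang -179.6 17
 block rel ((-0.6402778625488281, -139.7419891357422), (44.32426834106445, 70.13904571533203), 89.53327178955078) 39.85487126911705 879 world [602.8 238.4 106.1]
  bar 134 mean [ 543.6 -327.    57.1] rect [ 541.6 -328.6] [74.2 12.3] 32.8 pca -147.4
  rib 77 mean [554.4 -84.1  91. ] rect [553.7 -84.4] [39.4 10.1] 24.4 pca -155.3
  kit 455 mean [556.9 -83.4  29.2] rect [554.  -83.7] [74.6 47.7] 24.0 pca -149.8
  jar 77 mean [ 637.8 -312.3   69. ] rect [ 637.3 -313.7] [15.1 34.5] 48.5 pca 132.9
  contactor 714 mean [469.6  53.   55.4] rect [471.6  57. ] [149.1  52.7] 42.0 pca -141.0
sd normal [ 0.401 -0.3    0.866] tilt 30.03 az up 143.22 inl 2818
 rotor h 45.8188509890566 enc -9.996195793151855 21.023256301879883 39.19593811035156 fit [-8.2296044  21.19825473] 35.55601755342721
 rotor face ctr world
[... 205 characters left out ...]
ld [602.6 239.  104.6]
  bar 175 mean [ 538.4 -330.9   56. ] rect [ 540.5 -329.6] [76.1 13.6] 33.3 pca -147.1
  rib 49 mean [550.4 -86.4  89.8] rect [551.1 -85.9] [40.6 11.9] 25.2 pca -156.2
  kit 203 mean [547.2 -90.5  28. ] rect [552.3 -83.9] [76.4 48.6] 22.6 pca -179.4
  jar 118 mean [ 635.1 -314.2   66.2] rect [ 635.7 -314.2] [18.  39.6] 45.3 pca 133.7
  contactor 360 mean [460.1  49.8  56.8] rect [465.6   1.3] [109.5 194.4] 7.7 pca 49.9
[ 638.08429672 -301.34416684   70.18227554] [ 662.04736699 -289.01897503   67.91692047] [606.24243858 241.23900677 106.79843342] [445.65146673  11.55859518  56.93180738]
[438.31009791  23.97945245  55.71743317] [ 645.62014642 -300.44923513   68.87471228]
```

The measurements agree with the given sizes:

| Item | Measured |
|---|---|
| Plate tilt | 30°, up-slope azimuth 143.1° |
| Rotor face centre | about (521,126,111) |
| Stripe angle | about +54° |
| Handle | (541,-329), azimuth 33° |
| Barrier | (552.5,-85), azimuth 24.5° |

I move above the handle.

Call:
move_arm --targets "-10.97 -3.63 2 0 0 57; -10.97 -3.63 2 0 0 57; -10.97 -3.63 2 0 0 57; -10.97 -3.63 2 0 0 57; -10.97 -3.63 2 0 0 57; -10.97 -3.63 2 0 0 57; -10.97 -3.63 2 0 0 57; -10.97 -3.63 2 0 0 57; -10.97 -3.63 2 0 0 57; -10.97 -3.63 2 0 0 57; -10.97 -3.63 2 0 0 57; -10.97 -3.63 2 0 0 57; -10.97 -3.63 2 0 0 57" --gripper 60 --squeeze 60

```text
t: 1.4
position: [541.8, -327.9, 171.5]
tcp_rot: [[0.838, 0.546, 0.0], [0.546, -0.838, 0.0], [0.001, 0.0, -1.0]]
force: [-0.7, 0.1, -0.3]
grip_width: 0.603
grip_force: 0.0
```

```bash
cat >> h.py <<'E'
from scipy.spatial.transform import Rotation as Ro
def T(): o=env.observe(); return np.array(o['tcp_rot']),np.array(o['position'])
def row(R,p):
    R0,p0=T();print('ROW',(R0.T@(np.array(p)-p0)/30).round(3),Ro.from_matrix(R0.T@R).as_rotvec(degrees=True).round(2))
def down(az): # tool x at azimuth az, pointing down
    a=np.radians(az);x=np.array([np.cos(a),np.sin(a),0]);z=np.array([0,0,-1.]);return np.stack([x,np.cross(z,x),z],1)
def say():
    o=env.observe();print(o['t'],np.round(o['joint_positions'],1),np.round(o['position'],1),np.round(o['force'],1),o['grip_width'],o['grip_force'])
def redtop(s,c,zlo,zhi,rad=50,lo=-5,hi=5):
    P=cloud(s);h=hsv(s);H=(h[...,0]+90)%180-90;k=(H>=lo)&(H<=hi)&(h[...,1]>140)&(h[...,2]>50)&(np.hypot(P[...,0]-c[0],P[...,1]-c[1])<rad)&(P[...,2]>zlo)&(P[...,2]<zhi)&(s['range_z']>0)
    p=P[k];rc=cv2.minAreaRect(p[:,:2].astype(np.float32));w=np.linalg.eigh(np.cov(p[:,:2].T))[1][:,1]
    print(k.sum(),'mean',p.mean(0).round(1),np.round(rc[0],1),np.round(rc[1],1),round(rc[2],1),'pca',np.degrees(np.arctan2(w[1],w[0])).round(1));return k
E
python3 - <<'E'
from h import *
say();s=snap('wrist','w1');redtop(s,(541,-329),51,66)
row(down(33),(541,-329,30))
E
```

```text
1.4 [ 34.5  28.7  -7.7  95.    4.4  56.6 -31.6] [ 541.8 -327.9  171.5] [-0.7  0.1 -0.3] 0.6031853836363785 0.0
1247 mean [ 544.3 -329.8   58.9] [ 542.5 -331.2] [75.2 13.2] 32.7 pca -147.2
ROW [-0.032  0.009  4.718] [ 0.01 -0.02  0.09]
```

Call:
move_arm --targets "-0.037 0.04 3 0 0 0; -0.037 0.04 3 0 0 0; -0.037 0.04 4 0 0 0; -0.037 0.04 4.68 0 0 0; -0.037 0.04 4.68 0 0 0; -0.037 0.04 4.68 0 0 0"

```text
t: 2.05
position: [541.1, -330.5, 31.1]
tcp_rot: [[0.838, 0.545, -0.0], [0.545, -0.838, 0.0], [0.0, -0.0, -1.0]]
force: [0.3, -1.2, 0.5]
grip_width: 0.604
grip_force: 0.0
```

Call:
move_arm --targets "0 0 0 0 0 0; 0 0 0 0 0 0; 0 0 0 0 0 0; 0 0 0 0 0 0; 0 0 0 0 0 0; 0 0 0 0 0 0" --gripper 0

```text
t: 2.65
position: [541.9, -331.3, 32.6]
tcp_rot: [[0.839, 0.545, 0.002], [0.545, -0.839, -0.001], [0.001, 0.002, -1.0]]
force: [-0.2, 0.8, 6.6]
grip_width: 0.153
grip_force: 59.7
```

```bash
python3 - <<'E'
from h import *
say();s=snap('wrist','w2');
N=np.array([.4004,-.3003,.866]);N/=np.linalg.norm(N)
F=np.array([[.4,-.3,.866]])
up=np.array([0,0,1.])-N*N[2];up/=np.linalg.norm(up);lat=np.cross(N,up);F=np.stack([up,lat,N],1);np.save('F.npy',F)
R0,p0=T();print(p0,R0)
E
```

```text
2.65 [ 33.8  39.1  -6.6  98.7   6.2  42.4 -32.8] [ 541.9 -331.3   32.6] [-0.2  0.8  6.6] 0.15278265331115126 59.71547842025757
[ 541.92320649 -331.29189024   32.56457307] [[ 0.83867425  0.54462864  0.00226926]
 [ 0.54463208 -0.83867403 -0.00132768]
 [ 0.00118007  0.0023494  -0.99999654]]
```

```bash
cat >> h.py <<'E'
F=np.load('F.npy')if __import__('os').path.exists('F.npy') else None
C0=np.array([521.,126.,111.2])
def ptool(ang): # tool x at plate angle ang (deg), z into plate
    a=np.radians(ang);x=F@[np.cos(a),np.sin(a),0];z=-F[:,2];return np.stack([x,np.cross(z,x),z],1)
E
python3 - <<'E'
from h import *
R=ptool(54.3+180);p=C0+F[:,2]*(32.6+100);print(p);row(R,p);print(R)
E
```

```text
[574.08093229  86.18930078 226.005413  ]
ROW [  8.486 -11.072  -6.464] [ 26.74 -14.18  15.21]
[[ 0.89143527  0.21235844 -0.40030869]
 [ 0.34652795 -0.88869534  0.30023152]
 [-0.29199577 -0.40635512 -0.86580251]]
```

Call:
move_arm --targets "0 0 -2 0 0 0; 0 0 -4 0 0 0; 0 0 -6 0 0 0; 0 0 -6 0 0 0; 0 0 -6 0 0 0"

```text
t: 3.2
position: [543.9, -332.4, 217.3]
tcp_rot: [[0.839, 0.545, 0.009], [0.545, -0.839, -0.005], [0.005, 0.009, -1.0]]
force: [0.1, -1.4, -1.0]
grip_width: 0.153
grip_force: 59.0
```

```bash
python3 - <<'E'
from h import *
say();R=ptool(54.3+180);p=C0+F[:,2]*(32.6+100);row(R,p)
E
```

```text
3.2 [ 34.9  26.   -7.9  92.6   4.   61.  -31.1] [ 543.9 -332.4  217.3] [ 0.1 -1.4 -1. ] 0.15261051118993102 59.009538888931274
ROW [  8.443 -11.151  -0.357] [ 27.11 -14.44  15.21]
```

Call:
move_arm --targets "8.4 -11.1 -0.4 27 -14.4 15.2; 8.4 -11.1 -0.4 27 -14.4 15.2; 8.4 -11.1 -0.4 27 -14.4 15.2; 8.4 -11.1 -0.4 27 -14.4 15.2; 8.4 -11.1 -0.4 27 -14.4 15.2; 8.4 -11.1 -0.4 27 -14.4 15.2; 8.4 -11.1 -0.4 27 -14.4 15.2; 8.4 -11.1 -0.4 27 -14.4 15.2; 8.4 -11.1 -0.4 27 -14.4 15.2; 8.4 -11.1 -0.4 27 -14.4 15.2; 8.4 -11.1 -0.4 27 -14.4 15.2; 8.4 -11.1 -0.4 27 -14.4 15.2; 8.4 -11.1 -0.4 27 -14.4 15.2; 8.4 -11.1 -0.4 27 -14.4 15.2; 8.4 -11.1 -0.4 27 -14.4 15.2"

```text
t: 4.7
position: [570.9, 84.9, 222.9]
tcp_rot: [[0.89, 0.208, -0.406], [0.347, -0.887, 0.304], [-0.297, -0.411, -0.862]]
force: [-0.3, -0.3, -1.1]
grip_width: 0.151
grip_force: 59.0
```

```bash
python3 - <<'E'
from h import *
say();R=ptool(54.3+180);p=C0+F[:,2]*(32.6+100);row(R,p)
a=snap('wrist','w3');b=snap('scene','s3');c=snap('side','d3')
m=np.hstack([a['frame'],cv2.resize(b['frame'][140:290,290:390],(240,360))[:,:].repeat(1,0) if 0 else cv2.copyMakeBorder(cv2.resize(b['frame'][130:270,280:360+0],(240,420)),0,0,0,0,0)])
cv2.imwrite('pics/m3.png',m[:,:,::-1])
E
```

```text
4.7 [  8.4  37.2 -13.4  81.  -11.3  86.3 -73.5] [570.9  84.9 222.9] [-0.3 -0.3 -1.1] 0.15061469753105372 59.0227335691452
ROW [ 0.077 -0.058 -0.12 ] [-0.36  0.31 -0.1 ]
```

View pics/m3.png

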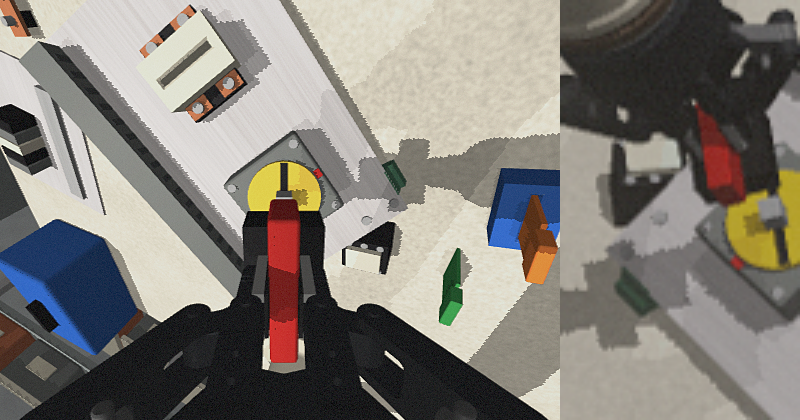

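The wrist view shows the held handle, bar at (285,280), with the rotor behind it at (285,190) and the block slot at (187,62). The bar is already nearly in line with the stripe. I measure both in the tool frame.

```bash
cat > m3.py <<'E'
from h import *
import sys
s=load(sys.argv[1]);R0=np.array(eval(sys.argv[2])) if len(sys.argv)>2 else T()[0];p0=T()[1]
P=cloud(s);Lt=(P-p0)@R0;h=hsv(s);H=(h[...,0]+90)%180-90;S=h[...,1];V=h[...,2];ok=s['range_z']>0
# bar in tool frame
k=(abs(H)<6)&(S>140)&ok&(abs(Lt[...,0])<60)&(abs(Lt[...,1])<15)&(Lt[...,2]<15)&(Lt[...,2]>-60)
q=Lt[k];print('bar z pcts',np.percentile(q[:,2],[5,50,95]).round(1))
t=q[abs(q[:,2]-(-25.4))<4];rc=cv2.minAreaRect(t[:,:2].astype(np.float32));print('bar top',len(t),np.round(rc[0],1),np.round(rc[1],1),rc[2],t.min(0).round(1),t.max(0).round(1))
w=np.linalg.eigh(np.cov(t[:,:2].T))[1][:,1];print('yaw',np.degrees(np.arctan(w[1]/w[0])))
f=t[(t[:,0]>-30)&(t[:,0]<30)]; tilt=np.linalg.lstsq(np.c_[f[:,:2],np.ones(len(f))],f[:,2],rcond=None)[0];print('top tilt deg',np.degrees(tilt[:2]).round(2))
# plate plane
D=(P-C0)@F
k=ok&(abs(D[...,2]+46)<12)&(D[...,0]<70)&(D[...,0]>-80)&(D[...,1]<60)&(D[...,1]>-200)
c,N,b=plane(P[k],tol=2);print('normal',N.round(4),'tilt',np.degrees(np.arccos(N[2])).round(2),'vs tool z deg',np.degrees(np.arccos(-N@R0[:,2])).round(2), 'N in tool',(R0.T@N).round(4))
k=(H>22)&(H<34)&(S>140)&(V>80)&ok&(abs((P-c)@N-46)<6)&(np.hypot(D[...,0],D[...,1])<50)
q=((P-C0)@F)[k]
from scipy.optimize import least_squares
hull=cv2.convexHull(q[:,:2].astype(np.float32)).reshape(-1,2);
g=lambda x:np.hypot(hull[:,0]-x[0],hull[:,1]-x[1])-34
e=hull[:]
r=least_squares(g,[0,0],loss='soft_l1',f_scale=.5);res=g(r.x);keep=res>-2.;e=hull[keep];r=least_squares(lambda x:np.hypot(e[:,0]-x[0],e[:,1]-x[1])-34,r.x)
ctr=C0+F@[*r.x,np.median(q[:,2])];print('disc',r.x,np.median(q[:,2]),'resid',np.round(r.fun,1),'world',ctr.round(1),'in tool',(R0.T@(ctr-p0)).round(1))
E_=(P-ctr)@F;rr=np.hypot(E_[...,0],E_[...,1])
k=(V<70)&(S<120)&(rr<32)&(rr>11)&(abs(E_[...,2])<4)&ok
d=E_[k][:,:2];print('stripe px',len(d),np.degrees(np.arctan2(*d.mean(0)[::-1])))
k=(abs(E_[...,2]-20)<4)&(rr<16)&ok
if k.sum()>5:
    print('shaft tip',k.sum(),E_[k].mean(0).round(1),'rect',cv2.minAreaRect(E_[k][:,:2].astype(np.float32)))
k=(abs(E_[...,2]+6)<3)&(abs(E_[...,1]+140)<40)&(abs(E_[...,0])<50)&(S<70)&(V>100)&ok
d=E_[k];rc=cv2.minAreaRect(d[:,:2].astype(np.float32));print('block',rc,np.median(d[:,2]),'world',(ctr+F@[*rc[0],-6]).round(1))
E
python3 m3.py w3; python3 -c "
from h import *
say()"
```

```text
bar z pcts [-27.7 -26.7 -11.3]
bar top 4351 [0.3 0.8] [77.  14.7] 0.45639169216156006 [-38.3  -6.5 -29.4] [ 38.8   8.4 -21.4]
yaw 0.22068272335653286
top tilt deg [ 0.09 -0.18]
normal [ 0.3994 -0.3     0.8663] tilt 29.96 vs tool z deg 0.55 N in tool [-0.0067 -0.0068 -1.    ]
disc [-0.72020928  2.54383728] 2.825324846512323 resid [ 1.  -1.6 -0.7 -0.1  0.  -0.3 -0.4 -0.4 -0.3 -0.2 -0.2 -0.2 -0.1 -0.1
 -0.1  0.   0.  -0.1 -0.1 -0.1  0.1  0.1  0.2  0.1  0.1 -0.   0.1  0.
 -0.1  0.  -0.  -0.1 -0.2 -0.2 -0.3 -0.4 -0.4 -0.7 -0.5] world [521.1 122.7 113.3] in tool [  1.3   1.7 126. ]
stripe px 132 -125.35476248161883
shaft tip 48 [-3.7 -5.5 19.4] rect ((-3.711134910583496, -5.464981555938721), (1.7742271423339844, 12.911199569702148), 53.929832458496094)
block ((-0.2886466979980469, -140.05528259277344), (44.42897415161133, 70.42761993408203), 89.59395599365234) -6.076053769315024 world [602.9 236.4 107.9]
4.85 [  8.4  37.2 -13.4  81.  -11.3  86.3 -73.5] [570.8  85.6 222.9] [-0.5 -0.2 -1.1] 0.1496941363676187 59.02291417121887
```

Call:
move_arm --targets "0.02 0.017 0.8 -0.4 0.4 0; 0.02 0.017 1.6 -0.4 0.4 0; 0.02 0.017 2.1 -0.4 0.4 0; 0.02 0.017 2.25 -0.4 0.4 0; 0.02 0.017 2.3 -0.4 0.4 0; 0.02 0.017 2.3 -0.4 0.4 0; 0.02 0.017 2.3 -0.4 0.4 0; 0.02 0.017 2.3 -0.4 0.4 0"

```text
t: 5.65
position: [544.1, 106.2, 163.7]
tcp_rot: [[0.893, 0.213, -0.398], [0.345, -0.889, 0.3], [-0.29, -0.405, -0.867]]
force: [0.2, 0.7, -1.2]
grip_width: 0.149
grip_force: 59.1
```

```bash
python3 - <<'E'
from h import *
say();R0,p0=T()
ctr=np.array([521.1,122.7,113.3])+F@[-.29,0,0]
# handle underside (bar offset in wrist-measured frame at old pose .45,.16,  z 31.3)
u=p0+R0@np.array([.45,.16,31.5]);print('underside rel rotor in plate',((u-ctr)@F).round(2),'tool',(R0.T@(ctr-u)).round(2),'N in tool',(R0.T@F[:,2]).round(4))
s=snap('wrist','w4')
b=snap('side','d4');c=snap('scene','s4')
m=np.hstack([cv2.resize(s['frame'][100:310,180:380],(400,420)),cv2.resize(b['frame'][150:234,190:270],(400,420))])
cv2.imwrite('pics/m4.png',m[:,:,::-1])
E
```

```text
5.65 [  7.3  37.8 -13.9  88.3 -11.5  77.6 -73.3] [544.1 106.2 163.7] [ 0.2  0.7 -1.2] 0.14870214767517403 59.13115739822388
underside rel rotor in plate [ 0.53 -0.97 26.29] tool [-0.54  0.96 26.29] N in tool [ 0.0024  0.0014 -1.    ]
```

View pics/m4.png

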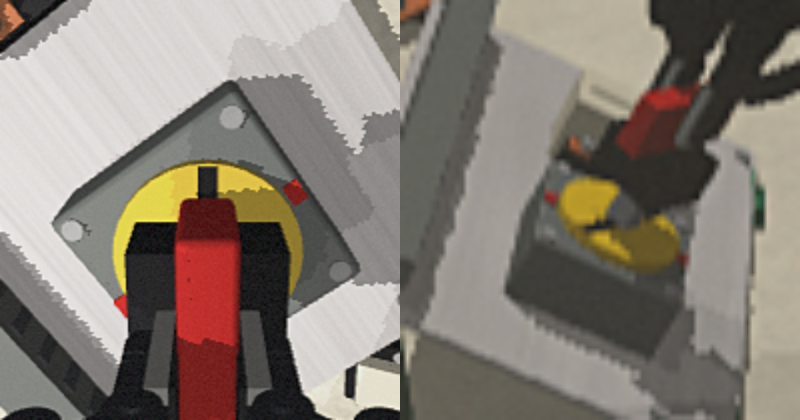

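The handle sits just above the shaft. In the wrist crop, the hub (centre x≈208), stripe (208) and disc (208) line up. I check the disc once more in the tool frame.

```bash
sed -i 's/-46)<6/-46)<9/' m3.py; python3 m3.py w4; python3 -c "
from h import *
say()"
```

```text
bar z pcts [-28.1 -27.1 -10.8]
bar top 4354 [1.  0.3] [76.5 14.9] 0.17997360229492188 [-37.3  -7.1 -29.2] [ 39.2   7.8 -21.4]
yaw 0.19598938234307428
top tilt deg [ 0.05 -0.21]
normal [ 0.3991 -0.2997  0.8665] tilt 29.94 vs tool z deg 0.03 N in tool [ 5.e-04  2.e-04 -1.e+00]
disc [-0.35795003  2.38276123] 2.8163813089350866 resid [ 2.  -0.3  0.1  0.2  0.3 -0.1 -0.1 -0.  -0.   0.3  0.3  0.4  0.2  0.2
  0.3  0.5  0.4  0.6  0.5  0.1  0.1  0.1  0.  -0.1 -0.2 -0.2 -0.2 -0.3
 -0.3 -0.3 -0.4 -0.4 -0.6 -0.5  0.4  1.1  1.4] world [520.9 123.1 113.5] in tool [-0.   0.6 57.3]
stripe px 111 -126.5154302587335
block ((-0.36602783203125, -140.18849182128906), (45.11298751831055, 70.680419921875), 89.75764465332031) -6.017689869491596 world [602.9 236.8 108.1]
5.8 [  7.3  37.8 -13.9  88.4 -11.5  77.6 -73.3] [543.7 106.4 163.4] [ 0.7 -0.5 -1.1] 0.1513592298064294 59.13119852542877
```

Call:
move_arm --targets "-0.017 0.02 0.15 0 0 0; -0.017 0.02 0.3 0 0 0; -0.017 0.02 0.42 0 0 0; -0.017 0.02 0.54 0 0 0; -0.017 0.02 0.66 0 0 0; -0.017 0.02 0.78 0 0 0; -0.017 0.02 0.87 0 0 0; -0.017 0.02 0.9 0 0 0; -0.017 0.02 0.9 0 0 0; -0.017 0.02 0.9 0 0 0"

```text
t: 6.8
position: [532.9, 113.6, 140.7]
tcp_rot: [[0.892, 0.213, -0.398], [0.346, -0.889, 0.3], [-0.29, -0.405, -0.867]]
force: [0.5, -1.6, 4.7]
grip_width: 0.15
grip_force: 60.1
```

```bash
cat > chk.py <<'E'
from h import *
say();R0,p0=T();o=env.observe();print('force in tool',(R0.T@np.array(o['force'])).round(1),o['moment'])
ctr=np.array([521.0,122.9,113.4])+F@[-.33,-.1,0]
u=p0+R0@np.array([.7,.2,31.1]);print('underside rel rotor in plate',((u-ctr)@F).round(2),'N in tool',(R0.T@F[:,2]).round(4),'ang',np.degrees(np.arctan2(R0[:,0]@F[:,1],R0[:,0]@F[:,0])).round(2))
E
python3 chk.py
```

```text
6.8 [  7.   38.4 -14.1  90.8 -11.6  74.4 -73.1] [532.9 113.6 140.7] [ 0.5 -1.6  4.7] 0.14963693505892023 60.119147300720215
force in tool [-1.5 -0.4 -4.8] [-0.32210929 -0.25596182  0.10753119]
underside rel rotor in plate [ 0.31 -0.1   0.07] N in tool [ 0.0021  0.0013 -1.    ] ang -125.71
```

Home on the shaft, with light contact force and the residual near 0. Now I turn it clockwise.

Call:
move_arm --targets "0 0 0.03 0 0 0; 0 0 0.03 0 0 5; 0 0 0.03 0 0 10; 0 0 0.03 0 0 15; 0 0 0.03 0 0 20; 0 0 0.03 0 0 25; 0 0 0.03 0 0 30; 0 0 0.03 0 0 35; 0 0 0.03 0 0 40; 0 0 0.03 0 0 45; 0 0 0.03 0 0 50; 0 0 0.03 0 0 54; 0 0 0.03 0 0 56; 0 0 0.03 0 0 58; 0 0 0.03 0 0 58; 0 0 0.03 0 0 58"

```text
t: 8.4
position: [533.3, 114.3, 140.6]
tcp_rot: [[0.654, -0.644, -0.397], [-0.571, -0.764, 0.3], [-0.497, 0.03, -0.867]]
force: [1.7, -1.6, 8.5]
grip_width: 0.154
grip_force: 60.5
```

```bash
python3 chk.py
```

```text
8.4 [  -2.4   37.6   -0.5   91.2  -19.    75.7 -124.8] [533.3 114.3 140.6] [ 1.7 -1.6  8.5] 0.1537739945522179 60.51058888435364
force in tool [-2.2  0.3 -8.5] [-0.11850821 -0.0664071  -0.00216867]
underside rel rotor in plate [ 0.15 -0.21  0.02] N in tool [ 0.0031 -0.0027 -1.    ] ang 176.32
```

Call:
move_arm --targets "0 0 0 0 0 1; 0 0 0 0 0 2; 0 0 0 0 0 2.5; 0 0 0 0 0 2.5; 0 0 0 0 0 2.5"

```text
t: 8.9
position: [533.3, 114.3, 140.7]
tcp_rot: [[0.625, -0.672, -0.397], [-0.603, -0.739, 0.301], [-0.495, 0.051, -0.867]]
force: [2.9, -1.1, 9.0]
grip_width: 0.15
grip_force: 60.5
```

```bash
python3 chk.py
```

```text
8.9 [  -2.8   37.6    0.    91.2  -19.3   75.7 -127. ] [533.3 114.3 140.7] [ 2.9 -1.1  9. ] 0.15033669247515177 60.50390124320984
force in tool [-1.9 -0.7 -9.3] [-0.09970736 -0.04876373  0.0500306 ]
underside rel rotor in plate [ 0.17 -0.22  0.04] N in tool [ 0.0029 -0.0029 -1.    ] ang 173.83
```

Call:
move_arm --targets "0 0 0 0 0 1; 0 0 0 0 0 2; 0 0 0 0 0 2; 0 0 0 0 0 2"

```text
t: 9.3
position: [533.3, 114.3, 140.7]
tcp_rot: [[0.602, -0.693, -0.397], [-0.628, -0.718, 0.3], [-0.493, 0.068, -0.867]]
force: [3.5, -1.7, 8.2]
grip_width: 0.153
grip_force: 60.5
```

```bash
python3 chk.py; python3 - <<'E'
from h import *
R0,p0=T();print('Mz tool',R0.T@np.array(env.observe()['moment']))
E
```

```text
9.3 [  -3.2   37.6    0.5   91.2  -19.5   75.8 -128.8] [533.3 114.3 140.7] [ 3.5 -1.7  8.2] 0.15334006377005216 60.54049730300903
force in tool [-0.9 -0.6 -9. ] [-0.02564148 -0.1393821   0.2608964 ]
underside rel rotor in plate [ 0.18 -0.19  0.03] N in tool [ 0.003  -0.0028 -1.    ] ang 171.86
Mz tool [-0.05641021  0.13562492 -0.25802239]
```

Call:
move_arm --targets "0 0 -0.03 0 0 0; 0 0 -0.03 0 0 0; 0 0 -0.03 0 0 0; 0 0 -0.03 0 0 0; 0 0 -0.03 0 0 0" --gripper 45

```text
t: 9.8
position: [532.0, 114.0, 139.3]
tcp_rot: [[0.6, -0.693, -0.4], [-0.629, -0.717, 0.3], [-0.495, 0.072, -0.866]]
force: [-0.4, 0.3, 0.5]
grip_width: 0.449
grip_force: 0.0
```

Call:
move_arm --targets "0 0 -1 0 0 0; 0 0 -2 0 0 0; 0 0 -3.5 0 0 0; 0 0 -3.5 0 0 0; 0 0 -3.5 0 0 0; 0 0 -3.5 0 0 0"

```text
t: 10.4
position: [573.1, 83.0, 229.5]
tcp_rot: [[0.599, -0.692, -0.401], [-0.628, -0.718, 0.3], [-0.496, 0.072, -0.865]]
force: [-0.8, -0.1, -0.9]
grip_width: 0.45
grip_force: 0.0
```

```bash
python3 - <<'E'
from h import *
say();s=snap('wrist','w5');c=snap('scene','s5')
P=cloud(s);ctr=np.array([521.0,122.9,113.4])+F@[-.33,-.1,0];D=(P-ctr)@F;h=hsv(s);H=(h[...,0]+90)%180-90
rr=np.hypot(D[...,0],D[...,1])
k=(abs(H)<6)&(h[...,1]>140)&(rr<50)&(abs(D[...,2]-58)<5);q=D[k];rc=cv2.minAreaRect(q[:,:2].astype(np.float32));w=np.linalg.eigh(np.cov(q[:,:2].T))[1][:,1]
print('bar',k.sum(),rc,np.median(q[:,2]),'ang',np.degrees(np.arctan(w[1]/w[0])))
k=(h[...,0]>22)&(h[...,0]<34)&(h[...,1]>140)&(rr<40);print('face z',np.median(D[k][:,2]))
k=(h[...,2]<70)&(h[...,1]<120)&(rr<33.5)&(rr>24)&(abs(D[...,2])<3)&(s['range_z']>0);d=D[k];print('stripe',[(len(e),np.degrees(np.arctan2(*e[:,:2].mean(0)[::-1])).round(1)) for e in(d[d[:,0]>0],d[d[:,0]<0]) if len(e)])
m=np.hstack([s['frame'][:400],cv2.resize(c['frame'][160:260,300:360],(240,400))]);cv2.imwrite('pics/m5.png',m[:,:,::-1])
E
```

```text
10.4 [  -1.3   36.1    1.7   81.   -18.3   88.  -130. ] [573.1  83.  229.5] [-0.8 -0.1 -0.9] 0.4495222836457696 0.0
bar 1642 ((-0.14249038696289062, 0.14857196807861328), (13.926071166992188, 76.0224380493164), 83.99518585205078) 57.81749565739702 ang -6.186293746891077
face z 0.007904439612067812
stripe [(9, np.float64(140.1))]
```

View pics/m5.png

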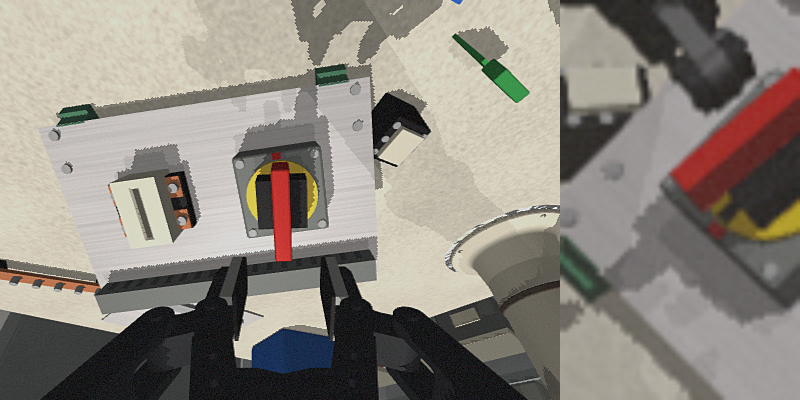

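The handle is home: bar top is 57.8 above the rotor face, offset under 0.2 mm, bar at −6° (inside the play), and the stop torque was felt. Next is the barrier. I go there with an anticlockwise unwinding turn.

```bash
python3 - <<'E'
from h import *
row(down(75),(570,20,270))
E
```

```text
ROW [ 0.591  1.676 -1.768] [ -28.44   22.5  -116.82]
```

Call:
move_arm --targets "0.6 1.7 -1.8 -28.4 22.5 -116.8; 0.6 1.7 -1.8 -28.4 22.5 -116.8; 0.6 1.7 -1.8 -28.4 22.5 -116.8; 0.6 1.7 -1.8 -28.4 22.5 -116.8; 0.6 1.7 -1.8 -28.4 22.5 -116.8; 0.6 1.7 -1.8 -28.4 22.5 -116.8; 0.6 1.7 -1.8 -28.4 22.5 -116.8; 0.6 1.7 -1.8 -28.4 22.5 -116.8; 0.6 1.7 -1.8 -28.4 22.5 -116.8; 0.6 1.7 -1.8 -28.4 22.5 -116.8; 0.6 1.7 -1.8 -28.4 22.5 -116.8; 0.6 1.7 -1.8 -28.4 22.5 -116.8; 0.6 1.7 -1.8 -28.4 22.5 -116.8; 0.6 1.7 -1.8 -28.4 22.5 -116.8; 0.6 1.7 -1.8 -28.4 22.5 -116.8; 0.6 1.7 -1.8 -28.4 22.5 -116.8; 0.6 1.7 -1.8 -28.4 22.5 -116.8; 0.6 1.7 -1.8 -28.4 22.5 -116.8" --gripper 50

```text
t: 12.3
position: [571.1, 18.6, 271.7]
tcp_rot: [[0.261, 0.965, 0.002], [0.965, -0.261, 0.0], [0.001, 0.002, -1.0]]
force: [0.1, -0.3, 0.1]
grip_width: 0.497
grip_force: 0.0
```

```bash
python3 - <<'E'
from h import *
say();row(down(204.5),(552.5,-85,210))
E
```

```text
12.3 [ 10.8  17.6 -19.   98.1   6.2  65.2 -25. ] [571.1  18.6 271.7] [ 0.1 -0.3  0.1] 0.49744760866783144 0.0
ROW [-3.498  0.298  2.053] [ 1.000e-01  1.000e-01 -1.296e+02]
```

Call:
move_arm --targets "-3.5 0.3 2 0.1 0.1 -129.6; -3.5 0.3 2 0.1 0.1 -129.6; -3.5 0.3 2 0.1 0.1 -129.6; -3.5 0.3 2 0.1 0.1 -129.6; -3.5 0.3 2 0.1 0.1 -129.6; -3.5 0.3 2 0.1 0.1 -129.6; -3.5 0.3 2 0.1 0.1 -129.6; -3.5 0.3 2 0.1 0.1 -129.6; -3.5 0.3 2 0.1 0.1 -129.6; -3.5 0.3 2 0.1 0.1 -129.6; -3.5 0.3 2 0.1 0.1 -129.6; -3.5 0.3 2 0.1 0.1 -129.6; -3.5 0.3 2 0.1 0.1 -129.6; -3.5 0.3 2 0.1 0.1 -129.6; -3.5 0.3 2 0.1 0.1 -129.6; -3.5 0.3 2 0.1 0.1 -129.6; -3.5 0.3 2 0.1 0.1 -129.6; -3.5 0.3 2 0.1 0.1 -129.6"

```text
t: 14.1
position: [552.8, -85.3, 211.9]
tcp_rot: [[-0.911, -0.412, 0.001], [-0.412, 0.911, 0.0], [-0.001, -0.0, -1.0]]
force: [0.9, 0.4, -0.1]
grip_width: 0.504
grip_force: 0.0
```

```bash
python3 - <<'E'
from h import *
say();s=snap('wrist','w6')
redtop(s,(552.5,-85),86,99,45,4,14)
P=cloud(s);h=hsv(s);k=(h[...,0]>100)&(h[...,0]<125)&(h[...,1]>110)&(np.hypot(P[...,0]-552,P[...,1]+85)<60)&(abs(P[...,2]-30)<6);q=P[k];print('kit',len(q),cv2.minAreaRect(q[:,:2].astype(np.float32)),np.median(q[:,2]))
R0,p0=T();print(p0)
E
```

```text
14.1 [ 37.9  23.5 -40.2 102.9  17.3  59.8 105.6] [552.8 -85.3 211.9] [ 0.9  0.4 -0.1] 0.5039999109971895 0.0
202 mean [550.6 -89.7  92.4] [552.9 -87.3] [38.8 11.1] 24.6 pca -157.6
kit 2373 ((553.4528198242188, -86.8228530883789), (74.3327865600586, 49.628509521484375), 24.0821533203125) 31.030658979973893
[552.76310817 -85.31493709 211.95964129]
```

Call:
move_arm --targets "0.014 -0.055 1.5 0 0 0; 0.014 -0.055 3 0 0 0; 0.014 -0.055 4.2 0 0 0; 0.014 -0.055 4.9 0 0 0; 0.014 -0.055 4.9 0 0 0; 0.014 -0.055 4.9 0 0 0; 0.014 -0.055 4.9 0 0 0"

```text
t: 14.85
position: [554.7, -87.0, 66.7]
tcp_rot: [[-0.91, -0.415, 0.004], [-0.415, 0.91, -0.001], [-0.003, -0.002, -1.0]]
force: [0.1, 0.4, 0.6]
grip_width: 0.502
grip_force: 0.0
```

Call:
move_arm --targets "0 0 0 0 0 0; 0 0 0 0 0 0; 0 0 0 0 0 0; 0 0 0 0 0 0; 0 0 0 0 0 0; 0 0 0 0 0 0" --gripper 0

```text
t: 15.45
position: [553.8, -86.5, 66.4]
tcp_rot: [[-0.91, -0.415, 0.002], [-0.415, 0.91, -0.0], [-0.002, -0.001, -1.0]]
force: [-2.1, 1.0, 6.4]
grip_width: 0.125
grip_force: 58.6
```

```bash
python3 - <<'E'
from h import *
say();R0,p0=T();print(R0.T@np.array(env.observe()['force']))
E
```

```text
15.45 [ 32.7  34.7 -34.1 108.5  26.9  44.8  98.3] [553.8 -86.5  66.4] [-2.1  1.   6.4] 0.12452654946240765 58.560272455215454
[ 1.46921532  1.73197511 -6.43990211]
```

Call:
move_arm --targets "0 0 -1 0 0 0; 0 0 -2.5 0 0 0; 0 0 -4 0 0 0; 0 0 -5 0 0 0; 0 0 -5 0 0 0; 0 0 -5 0 0 0"

```text
t: 16.05
position: [553.3, -87.4, 215.9]
tcp_rot: [[-0.91, -0.415, 0.003], [-0.415, 0.91, -0.001], [-0.002, -0.002, -1.0]]
force: [-0.7, -1.0, -1.3]
grip_width: 0.129
grip_force: 58.9
```

```bash
python3 - <<'E'
from h import *
say();ctr=np.array([602.9,236.6,108.]);row(ptool(0),ctr+F[:,2]*(54.4+70));print(ctr+F[:,2]*(54.4+70))
E
```

```text
16.05 [ 38.4  23.3 -40.7 102.7  17.4  60.2 105.9] [553.3 -87.4 215.9] [-0.7 -1.  -1.3] 0.12890622078266314 58.927125334739685
ROW [-6.977e+00  7.321e+00  3.000e-03] [-16.12  27.24  59.89]
[652.69840104 199.25119922 215.70583241]
```

Call:
move_arm --targets "-7 7.3 -1.5 -16.1 27.2 59.9; -7 7.3 -1.5 -16.1 27.2 59.9; -7 7.3 -1.5 -16.1 27.2 59.9; -7 7.3 -1.5 -16.1 27.2 59.9; -7 7.3 -1.5 -16.1 27.2 59.9; -7 7.3 -1.5 -16.1 27.2 59.9; -7 7.3 -0.8 -16.1 27.2 59.9; -7 7.3 0 -16.1 27.2 59.9; -7 7.3 0 -16.1 27.2 59.9; -7 7.3 0 -16.1 27.2 59.9; -7 7.3 0 -16.1 27.2 59.9; -7 7.3 0 -16.1 27.2 59.9; -7 7.3 0 -16.1 27.2 59.9; -7 7.3 0 -16.1 27.2 59.9; -7 7.3 0 -16.1 27.2 59.9"

```text
t: 17.55
position: [653.3, 199.5, 215.8]
tcp_rot: [[-0.693, 0.599, -0.401], [0.519, 0.8, 0.301], [0.501, 0.001, -0.866]]
force: [-0.5, 0.1, -0.9]
grip_width: 0.127
grip_force: 58.9
```

```bash
python3 - <<'E'
from h import *
say();a=snap('wrist','w7');cv2.imwrite('pics/m7.png',a['frame'][:,:,::-1])
ctr=np.array([602.9,236.6,108.]);row(ptool(0),ctr+F[:,2]*(54.4+70))
E
```

```text
17.55 [  7.3  49.3 -30.7  64.5  -1.3  89.   35.8] [653.3 199.5 215.8] [-0.5  0.1 -0.9] 0.1268142302117647 58.8977712392807
ROW [ 0.013 -0.016  0.002] [ 0.   -0.04  0.04]
```

View pics/m7.png

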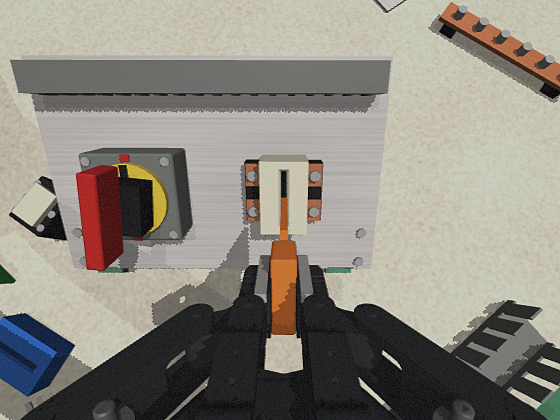

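The wrist view shows the rotor stripe at (123,170) pointing at the red mark at (124,157), so the switch is OFF. The barrier rib at (284,285) lines up with the block slot at (284,185). I measure the offset.

```bash
cat > m7.py <<'E'
from h import *
import sys
s=load(sys.argv[1]);R0,p0=T();print(p0)
P=cloud(s);L=(P-p0)@R0;h=hsv(s);H=h[...,0];S=h[...,1];V=h[...,2];ok=s['range_z']>0
og=(H>=3)&(H<16)&(S>130)&ok&(abs(L[...,0])<40)&(abs(L[...,1])<12)
t=L[og&(abs(L[...,2]+25.6)<5)];rc=cv2.minAreaRect(t[:,:2].astype(np.float32));f=np.linalg.lstsq(np.c_[t[:,:2],np.ones(len(t))],t[:,2],rcond=None)[0]
print('rib top',len(t),rc,'z',np.median(t[:,2]).round(1),'tilt',np.degrees(f[:2]).round(2))
pl=L[og&(L[...,2]>-1)];print('plate pts',len(pl),pl.min(0).round(1),pl.max(0).round(1))
for a in range(0,60,10):
    e=pl[(pl[:,2]>a)&(pl[:,2]<a+10)]
    if len(e)>3:print(a,len(e),np.percentile(e[:,0],[2,98]).round(1),np.percentile(e[:,1],[2,50,98]).round(1))
C=np.array([602.9,236.6,108.]);D=(P-C)@F
k=ok&(abs(D[...,2]+40)<8)&(abs(D[...,0])<80)&(abs(D[...,1])<190);c,N,b=plane(P[k],tol=2);print('N in tool',(R0.T@N).round(4))
k=ok&(abs(D[...,2])<4)&(abs(D[...,0])<50)&(abs(D[...,1])<35)&(S<70)&(V>90)
q=L[k];rc=cv2.minAreaRect(q[:,:2].astype(np.float32));print('block tool',rc,'z',np.median(q[:,2]).round(1), q.min(0).round(1),q.max(0).round(1))
# slot: dark pixels in block top
k=ok&(abs(D[...,0])<27)&(abs(D[...,1])<8)&(V<70)&(S<120)
q=L[k];print('slot',len(q),np.percentile(q[:,0],[2,98]).round(1),np.percentile(q[:,1],[2,50,98]).round(1))
E
python3 m7.py w7
```

```text
[653.28935911 199.40806664 215.55454863]
rib top 2025 ((-0.11001777648925781, -0.23556947708129883), (12.239295959472656, 40.63983154296875), 88.91299438476562) z -27.0 tilt [ 2.33 -0.34]
plate pts 202 [-18.2  -3.8  -0.9] [ 24.9   1.6 126.8]
0 51 [23.9 24.8] [-2.3 -0.2  1.4]
10 41 [23.7 24.6] [-1.9 -0.2  1.5]
20 37 [23.8 24.7] [-2.  -0.2  1.2]
30 28 [23.8 24.4] [-2.  -0.5  1.1]
40 26 [23.7 24.4] [-2.1 -0.1  1.2]
50 10 [23.4 24.2] [-2.1 -0.8  1.1]
N in tool [ 1.8e-03 -4.0e-04 -1.0e+00]
block tool ((0.8261299133300781, -0.5438461303710938), (69.98304748535156, 43.897037506103516), 0.1279519647359848) z 124.4 [-34.1 -22.5 122.1] [ 35.9  21.5 128.4]
slot 4724 [-7.6 18.7] [-8.3 -0.4  7.4]
```

Call:
move_arm --targets "0.04 -0.007 0.7 0 0.6 0; 0.04 -0.007 1.4 0 0.6 0; 0.04 -0.007 1.9 0 0.6 0; 0.04 -0.007 2.1 0 0.6 0; 0.04 -0.007 2.2 0 0.6 0; 0.04 -0.007 2.2 0 0.6 0; 0.04 -0.007 2.2 0 0.6 0; 0.04 -0.007 2.2 0 0.6 0"

```text
t: 18.4
position: [626.6, 219.5, 159.4]
tcp_rot: [[-0.688, 0.6, -0.407], [0.516, 0.8, 0.307], [0.51, 0.001, -0.86]]
force: [-0.1, -0.2, 0.4]
grip_width: 0.128
grip_force: 58.9
```

```bash
python3 - <<'E'
from h import *
say();a=snap('wrist','w8')
E
python3 m7.py w8
```

```text
18.4 [  7.1  50.2 -30.9  71.3  -1.4  81.7  35.8] [626.6 219.5 159.4] [-0.1 -0.2  0.4] 0.1276768603350925 58.93052816390991
[626.44905051 219.46613862 159.23098029]
rib top 2028 ((-0.13657760620117188, -0.48100852966308594), (12.79350757598877, 41.03075408935547), 88.4629135131836) z -27.0 tilt [2.37 0.31]
plate pts 202 [-2.7 -3.2 -0.8] [24.7  1.6 83.1]
0 52 [23.7 24.7] [-2.3 -0.7  1.4]
10 40 [23.7 24.5] [-1.9 -0.2  1.5]
20 34 [23.7 24.3] [-1.9 -0.5  1.2]
30 31 [23.5 24.1] [-2.  -0.7  1.1]
40 28 [23.5 24.2] [-2.1 -0.4  1.2]
50 9 [23.5 23.8] [-2.  -0.1  1.2]
N in tool [ 1.210e-02  4.000e-04 -9.999e-01]
block tool ((1.759246826171875, -0.5120716094970703), (44.05345153808594, 65.26862335205078), 89.99787902832031) z 58.9 [-30.9 -22.5  56.6] [34.4 21.5 63.2]
slot 4629 [-7.7 18.4] [-8.2 -0.2  7.4]
```

Call:
move_arm --targets "0.018 -0.003 0.1 0 0 0; 0.017 -0.003 0.2 0 0 0; 0.016 -0.003 0.32 0 0 0; 0.014 -0.003 0.44 0 0 0; 0.013 -0.003 0.56 0 0 0; 0.012 -0.003 0.68 0 0 0; 0.01 -0.003 0.8 0 0 0; 0.008 -0.003 0.92 0 0 0; 0.007 -0.003 1 0 0 0; 0.007 -0.003 1.04 0 0 0; 0.007 -0.003 1.04 0 0 0; 0.007 -0.003 1.04 0 0 0"

```text
t: 19.65
position: [613.4, 228.9, 133.1]
tcp_rot: [[-0.688, 0.6, -0.407], [0.516, 0.8, 0.306], [0.51, 0.001, -0.86]]
force: [0.8, -2.1, 5.8]
grip_width: 0.128
grip_force: 59.6
```

```bash
cat > m9.py <<'E'
from h import *
import sys
say();R0,p0=T();print('F tool',(R0.T@np.array(env.observe()['force'])).round(1))
s=snap('wrist',sys.argv[1]);P=cloud(s);C=np.array([602.9,236.6,108.]);D=(P-C)@F;h=hsv(s);H=h[...,0];S=h[...,1];V=h[...,2];ok=s['range_z']>0
k=ok&(H>=3)&(H<16)&(S>130)&(abs(D[...,0])<40)&(abs(D[...,1])<14)&(D[...,2]>40);q=D[k];zt=np.percentile(q[:,2],90);t=q[abs(q[:,2]-zt)<4]
print('rib',len(t),cv2.minAreaRect(t[:,:2].astype(np.float32)),'z',np.median(t[:,2]))
k=ok&(abs(D[...,2])<4)&(abs(D[...,0])<50)&(abs(D[...,1])<35)&(S<70)&(V>90);print('block z',np.median(D[k][:,2]),cv2.minAreaRect(D[k][:,:2].astype(np.float32)))
E
python3 m9.py w9
```

```text
19.65 [  6.7  50.7 -30.9  74.2  -1.3  78.2  35.7] [613.4 228.9 133.1] [ 0.8 -2.1  5.8] 0.12785610056990726 59.61770474910736
F tool [ 1.4 -1.2 -5.9]
rib 1958 ((0.7762947082519531, 0.5507321357727051), (11.977433204650879, 41.049476623535156), 89.54546356201172) z 55.09741249379846
block z 0.08888032166500669 ((11.833734512329102, 0.0113677978515625), (47.50188446044922, 44.17364501953125), 0.008457916788756847)
```

The rib top is 55.0 above the block top, which means 25 mm deep and fully home. I release and back off.

Call:
move_arm --targets "0 0 0 0 0 0; 0 0 0 0 0 0; 0 0 0 0 0 0; 0 0 0 0 0 0" --gripper 45

```text
t: 20.1
position: [612.6, 229.4, 131.6]
tcp_rot: [[-0.688, 0.6, -0.409], [0.516, 0.8, 0.306], [0.511, -0.0, -0.86]]
force: [-0.1, -0.8, -0.1]
grip_width: 0.45
grip_force: 0.0
```

Call:
move_arm --targets "0 0 -0.5 0 0 0; 0 0 -1 0 0 0; 0 0 -2 0 0 0; 0 0 -3 0 0 0; 0 0 -4 0 0 0; 0 0 -4 0 0 0; 0 0 -4 0 0 0"

```text
t: 20.8
position: [663.1, 192.0, 236.7]
tcp_rot: [[-0.689, 0.601, -0.405], [0.516, 0.799, 0.307], [0.509, 0.002, -0.861]]
force: [0.0, 0.1, -0.4]
grip_width: 0.45
grip_force: 0.0
```

```bash
python3 m9.py w10; python3 - <<'E'
from h import *
s=load('w10');cv2.imwrite('pics/m10.png',s['frame'][:,:,::-1])
P=cloud(s);D=(P-np.array([602.9,236.6,108.])-F@[0,140,6])@F;h=hsv(s);H=(h[...,0]+90)%180-90
k=(abs(H)<6)&(h[...,1]>140)&(np.hypot(D[...,0],D[...,1])<50)&(abs(D[...,2]-58)<5);q=D[k];print('bar',len(q),cv2.minAreaRect(q[:,:2].astype(np.float32)),np.median(q[:,2]))
E
```

```text
20.8 [  7.4  49.6 -30.7  61.3  -1.6  92.2  35.9] [663.1 192.  236.7] [ 0.   0.1 -0.4] 0.45010394954929805 0.0
F tool [-0.1  0.1  0.4]
rib 623 ((-3.42657470703125, 1.8206162452697754), (39.656089782714844, 11.442148208618164), 0.3504508137702942) z 56.26599325811765
block z 0.15176029772411825 ((0.3001441955566406, 0.11479377746582031), (70.19865417480469, 43.80949783325195), 0.040413569658994675)
bar 1738 ((0.9404640197753906, -0.6100807189941406), (14.546762466430664, 75.45413208007812), 83.71138000488281) 57.8257891867061
```

View pics/m10.png

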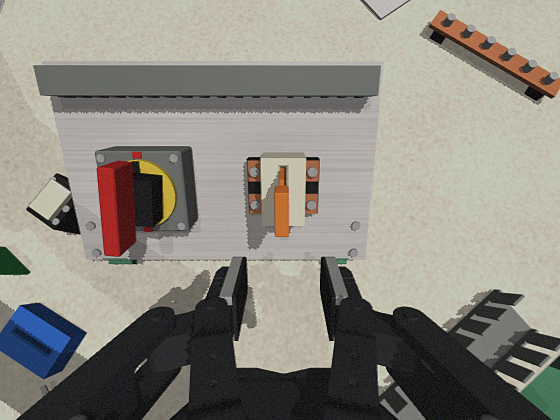

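The barrier stands in the slot, leaning about 3° within its play and still about 23.7 mm deep. The handle is home at OFF, and the gripper is clear at (240,300)–(330,300). I hand in.

```bash
python3 -c "
from rig import env
print(env.job_done())"
```

```text
the job is handed in; nothing more can be done
None
```

I handed the job in at about 21 s of the 67 s limit; no verdict came back. By my last measurements the handle is fully home with the rotor at its OFF stop, and the barrier is about 23.7 mm deep in the slot, leaning about 3°. Both are released with the gripper clear, and nothing I saw suggested the screwdriver, jar or contactor moved, though I did not re-measure them.

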